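Make up two spare-part kits

ROBOT

A 6-joint arm with a two-finger parallel gripper is mounted at the origin on the work surface. World frame = base frame: x ahead of the robot, y to its left, z up, the work surface at z = 0. Lengths are in mm, angles in rad, forces in N, time in s.
With the tool pointing down it reaches from about 375 to 925 mm from the base axis. Payload 5.7 kg.
Tool frame: the origin (TCP) lies at the very end of the fingers, on their centre line; the grasp point (between the pads) lies 19 mm behind it; z points along the fingers, y is the line along which they close (so a half turn about z gives the same grasp; the last joint's range is limited). The gripper opens to 85 mm and grips with 20 to 120 N. Pads are 22 mm wide; open, the fingers measure 114 mm over their backs; the gripper's body (76 mm by 85 mm) begins 54 mm behind the grasp point. The pads swing forward as they close: fully open they stand 13 mm farther back than shut.
Start: joints at [-1.379, 0.359, 1.51, -0, 1.272, -0.115], TCP at [181.19, -571.956, 231.267] pointing down, gripper open.
Joint ranges: [-2.97, 2.97], [-1.01, 2.36], [0.21, 2.38], [-0.96, 4.11], [0.2, 2.71], [-2.98, 2.98]. Speed limits (rad/s): [2.39, 2.39, 3.14, 3.14, 3.14, 3.14].

INTERFACE

Orientations are given as a unit quaternion [w, x, y, z].
In Python, from bench import readout, grab_frame, camera_params, r, find_in gives the robot as it stands.
- The arm moves only by the shell command python3 -m pendant 'ROWS'. ROWS is JSON, a list of rows, each a list of 3 entries, a list of its own where there are three numbers: the shift along the tool's x, y, z in cm, then the turn, a rotation vector about the tool's x, y, z in degrees, then the finger opening in cm, from 0 to 8.54. In form: [[[tx, ty, tz], [rx, ry, rz], jaw], ...]. A call has 1 to 12 rows; each row is the pose to reach, as a shift and turn from the pose commanded when the call began, along the tool's axes at that moment; what a row does not reach only later rows make up. A row lasts 1/10 s, in which the tool goes at most 50 mm and 8.59 degrees, less where a joint would pass 70% of its speed; a pose out of reach is approached as far as the arm can. A call with a gripper value outside its range is refused whole. The fingers move at their own pace and stop on an object; the grip force is fixed at half the most. Time passes only in rows, so rows that repeat a pose let the fingers close. It gives the time, the measured TCP pose, the force, the opening and the grip force at its end, in the units of the state.
- readout.get_state(): the state, without advancing time (a new reading comes with each control period).
- grab_frame(name): name is "side" or "top" or "wrist"; returns (picture, depth): 420x560x3 uint8, red, green, blue; 420x560 float32, mm along the optical axis (not along the pixel's ray), 0 where there is no reading.
- camera_params(name): a dict with "K" (3x3 intrinsics, pixels), "position" and "rotation" of the camera in the world; the wrist camera has in their place "hand_eye" (4x4, takes a point from camera to tool coordinates, whose origin is the TCP and whose axes are the flange's). Camera axes: x right, y up, looking along -z (the intrinsics and any distortion apply to the point x, -y, -z); pixel columns grow to the right and rows downward; lengths in mm; the calibration is good to about 2 mm. A picture is of the moment at which its call begins: read the wrist's pose just before it. camera_params takes no time and is no camera call.
- r.hand_in(): hands the job in; it is judged then, once.
Trained networks look in the newest picture that a camera, given by its name, has taken for a name from the list of things; names that differ only in an ending like _2 or _b are one class to them, and where a whole thing is asked for, a point or a joint stands for the part that bears it (a point fixed in the world has none). Each returns a list of dicts, best first, with "p" (0 to 1); they miss things now and then, are a little off and sometimes report something else, mostly with a low value. They report only what shows in the picture. A call takes as long as a camera call. They do not tell look-alikes from the thing itself.
- find_in(camera, name): "centre" ([x, y, z] in mm, in the coordinates of the camera as it stood for that picture, good to about 4 mm: the middle of the surface that is visible of it).
The state is a dict: "t": time; "joints": joint angles; "qvel": joint speeds; "effort": joint torques, N m; "ee_pos": TCP position; "ee_rot": TCP orientation; "force": force on the tool from outside, world axes, zero at the start; "wrist_torque": the same for the moment, N m; "grip_width": opening from 0.0 (shut) to 1.0 (fully open); "gripper_force": force on a finger pad.
Only numpy, scipy, OpenCV 4.12 (cv2) and the standard library are available. Lean on these libraries where they do the work, as an engineer would, in place of code of your own. Each camera call takes 0.05 s, during which the arm holds its last target. There are 200 camera calls.

TASK

Make up the two spare-part kits on the desk: put the large nut, the pulley and the large brass bushing in the tray with three cells, and the small nut and the rubber foot in the tray with two cells, one part to a cell, each standing upright as it stood in the stock and flat on the cell's floor. Leave the small bushing and the plain spacer ring where they lie.

Things in the scene. Friction and masses are not known exactly. Their poses are not given: they have to be found in the camera images.
- long_tray: Fixed low plywood kit tray with THREE square cells in one row along its own y axis. Outside 78 (x) x 226 (y) x 11 mm high; cells 70 x 70 mm inside, 4 mm walls, floor 4 mm thick (rims stand 7 mm above the floor). Cell centres at y = -74, 0 and +74 mm, x = 0. Origin: centre of its underside, on the desk; z up.
- short_tray: Fixed low plywood kit tray with TWO square cells in one row along its own y axis, same build: outside 78 (x) x 152 (y) x 11 mm high; cells 70 x 70 mm inside, 4 mm walls, floor 4 mm thick. Cell centres at y = -37 and +37 mm, x = 0. Origin: centre of its underside, on the desk; z up.
- large_nut: Large tall steel hexagon nut, loose, lying flat: 46 mm across flats (53 across corners), 36 mm tall, dark bore on top, 0.33 kg. A pair of flats faces along its own x axis, the others at 60 degree steps. Origin: centre of its underside; z up.
- small_nut: Small tall steel hexagon nut, loose, lying flat: 30 mm across flats (35 across corners), 30 mm tall, dark bore on top, 0.1 kg. A pair of flats faces along its own x axis, the others at 60 degree steps. Origin: centre of its underside; z up.
- pulley: Bare aluminium belt pulley, loose, standing on its lower flange: two 48 mm diameter flanges (0-8 and 28-36 mm high) with a 38 mm groove between, and a 26 mm hub on top up to 46 mm. Grip over both flanges, 48 mm wide. 0.16 kg. Origin: centre of its underside; z up.
- rubber_foot: Black rubber machine foot, loose, upright: round base 48 mm diameter at the bottom tapering within 12 mm to a 40 mm diameter body up to 34 mm, with a thin 10 mm steel stud rising from the centre to 56 mm. 0.08 kg. Origin: centre of its underside; z up.
- large_bushing: Large brass bushing, loose, standing on its flange: flange 52 mm diameter x 6 mm, above it a hollow 38 mm diameter sleeve up to 40 mm. 0.18 kg. Origin: centre of its underside; z up.
- small_bushing: Small brass bushing, loose, standing on its flange: flange 32 mm diameter x 6 mm, sleeve 22 mm diameter up to 28 mm. Not wanted in these kits. Origin: centre of its underside; z up.
- spacer_ring: Flat plain steel spacer ring, loose, lying flat: 46 mm outside, 30 mm hole, 14 mm high. Not wanted in these kits. Origin: centre of its underside; z up.
There are look-alikes about, which are no part of the job. What is shaped like the pulley but green is not meant.

How it is judged:
By the outcome, as a careful person would: the job done as asked, in the order asked, and still so for the second after the job is handed in, with the robot touching nothing.
It also fails if it takes over 109 s, if anything falls off the work surface, if the arm or the gripper's body presses on something with over 40 N, if the wrist force passes 120 N, or if a joint passes its speed limit or range.

## Working session

There is one attempt and no reset: what is moved stays moved. The work goes in short steps, Python scripts to look and compute and a shell command to move; the robot and the scene stay as the last step left them, time stands still between calls to the robot, and variables do not carry over. Pictures are saved under pics/ and viewed, at most 14 in all, crops included, and the job is handed in when it is done.

```bash
ls; mkdir -p pics
python3 - <<'E'
from bench import readout, grab_frame, camera_params, r, find_in
import cv2,numpy as np
s=readout.get_state();print({k:np.round(v,3).tolist() for k,v in s.items()})
for c in("side","top"):
    im,d=grab_frame(c);cv2.imwrite(f"pics/{c}1.png",im[:,:,::-1]);np.save(f"{c}1.npy",d)
    print(c,camera_params(c))
print(camera_params("wrist"))
E
```

```text
pics
{'t': 0.0, 'joints': [-1.379, 0.359, 1.511, -0.0, 1.273, -0.115], 'qvel': [0.0, 0.001, -0.0, -0.001, -0.0, -0.0], 'effort': [-0.001, -52.762, -27.862, -0.0, 0.013, 0.0], 'ee_pos': [181.035, -571.297, 230.451], 'ee_rot': [-0.001, 0.988, 0.153, -0.0], 'force': [-0.729, 0.324, 0.032], 'wrist_torque': [0.017, -0.002, 0.001], 'gripper_force': 0.0, 'grip_width': 0.992}
side {'K': array([[499.38187134,   0.        , 279.26132707],
       [  0.        , 499.38187134, 210.58781467],
       [  0.        ,   0.        ,   1.        ]]), 'position': array([258.73056651, 699.73537791, 568.45246206]), 'rotation': array([-0.15710675, -0.07859849,  0.44733193,  0.87694577])}
top {'K': array([[436.21085445,   0.        , 281.1457386 ],
       [  0.        , 436.21085445, 205.85916964],
       [  0.        ,   0.        ,   1.        ]]), 'position': array([3.59865047e+02, 6.67015416e-01, 1.01715696e+03]), 'rotation': array([-0.70044744, -0.04875424,  0.0625239 ,  0.70928638])}
{'K': array([[307.33779033,   0.        , 276.88459623],
       [  0.        , 307.33779033, 208.79968357],
       [  0.        ,   0.        ,   1.        ]]), 'hand_eye': array([[-1.14391524e-03,  9.65836710e-01,  2.59148878e-01,
         6.51807623e+01],
       [ 9.99999345e-01,  1.11047682e-03,  2.75421672e-04,
         6.93408586e-01],
       [-2.17664601e-05,  2.59149023e-01, -9.65837348e-01,
        -1.42871913e+02],
       [ 0.00000000e+00,  0.00000000e+00,  0.00000000e+00,
         1.00000000e+00]])}
```

View pics/top1.png

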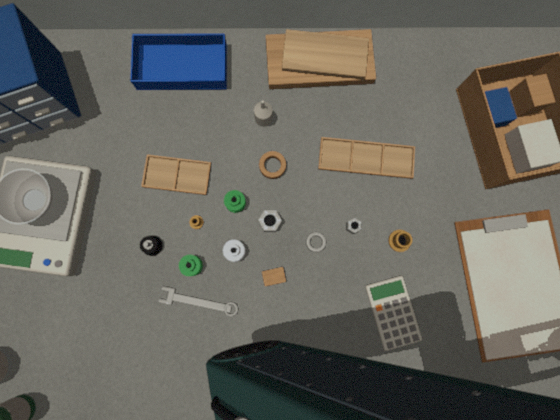

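View pics/side1.png

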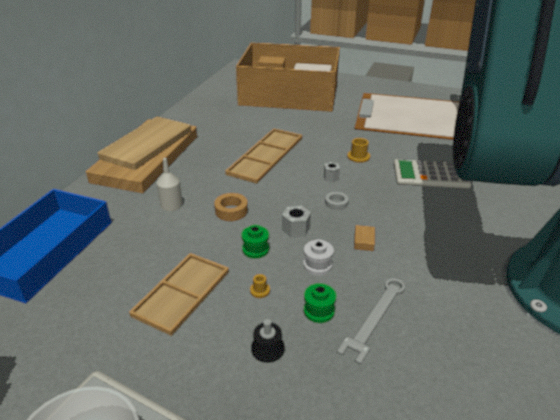

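The top view shows large nut (270,221), pulley (234,250), foot (151,245), small nut (354,226), large bushing (400,240), short tray (176,175) and long tray (366,158). The green look-alikes are at (235,201) and (190,265), the small bushing at (196,222) and the ring at (316,242). The side view agrees.

```bash
cat > h.py <<'E'
import numpy as np,cv2
from scipy.spatial.transform import Rotation as R
from bench import readout, grab_frame, camera_params, find_in
def rot(q): return R.from_quat([q[1],q[2],q[3],q[0]]).as_matrix()
def campose(c,s=None):
    P=camera_params(c)
    if c!="wrist": return P["K"],rot(P["rotation"]),np.array(P["position"])
    s=s or readout.get_state(); Rt=rot(s["ee_rot"]); H=P["hand_eye"]
    return P["K"],Rt@H[:3,:3],Rt@H[:3,3]+s["ee_pos"]
def cloud(d,K,Rc,p):
    v,u=np.mgrid[:d.shape[0],:d.shape[1]]
    c=np.stack([(u-K[0,2])/K[0,0]*d,-(v-K[1,2])/K[1,1]*d,-d],-1)
    W=c@Rc.T+p; W[d==0]=np.nan; return W
def proj(X,K,Rc,p):
    c=(np.asarray(X,float)-p)@Rc
    return np.stack([K[0,0]*c[...,0]/-c[...,2]+K[0,2],K[1,1]*c[...,1]/c[...,2]+K[1,2]],-1)
E
python3 - <<'E'
from h import *
W=cloud(np.load("top1.npy"),*campose("top"))
z=W[...,2]; b=z[280:300,250:258]; print("desk",np.nanmedian(b),np.nanstd(b))
for n,(u,v),w in [("large_nut",(270,221),17),("pulley",(234,250),17),("large_bushing",(400,240),17),("small_nut",(354,226),13),("rubber_foot",(151,245),15),("small_bushing",(196,222),13),("spacer_ring",(316,242),14),("greenA",(235,201),15),("greenB",(190,265),15)]:
    P=W[v-w:v+w+1,u-w:u+w+1].reshape(-1,3); P=P[P[:,2]>8]
    top=np.percentile(P[:,2],85); T=P[P[:,2]>top-8]
    c,sz,a=cv2.minAreaRect(T[:,:2].astype(np.float32))
    (cc,rr)=cv2.minEnclosingCircle(T[:,:2].astype(np.float32))
    print(n,"ztop",round(top,1),"mean",T[:,:2].mean(0).round(1),"rect",np.round(c,1),np.round(sz,1),round(a),"circ",np.round(cc,1),round(rr,1),"base",P[:,:2].mean(0).round(1))
for n,(u,v),w in [("long",(366,158),(54,26)),("short",(176,175),(40,26))]:
    P=W[v-w[1]:v+w[1],u-w[0]:u+w[0]].reshape(-1,3); P=P[(P[:,2]>2.2)&(P[:,2]<20)]
    print(n,P.shape,np.median(P[:,2]),np.percentile(P[:,2],90),cv2.minAreaRect(P[:,:2].astype(np.float32)))
E
```

```text
desk 1.0530376323887936 1.9243965385240251
large_nut ztop 39.5 mean [484.1   6.4] rect [483.6   6.1] [50.  45.4] 89 circ [484.7   6.2] 25.5 base [482.8   6.3]
pulley ztop 47.1 mean [418.2  87.4] rect [416.8  88. ] [44.  40.5] 30 circ [416.6  88. ] 23.3 base [416.9  87.3]
large_bushing ztop 41.8 mean [ 436.8 -294.8] rect [ 436.8 -294.4] [35.9 37. ] 39 circ [ 436.7 -294.9] 18.9 base [ 436.1 -292.6]
small_nut ztop 33.9 mean [ 470.9 -186.1] rect [ 471.1 -186.5] [29.5 32.4] 30 circ [ 471.4 -186.3] 17.0 base [ 470.4 -185. ]
rubber_foot ztop 37.8 mean [432.4 277.6] rect [432.7 278.2] [39.4 36. ] 89 circ [433.4 278.4] 20.4 base [431.4 274.4]
small_bushing ztop 29.8 mean [485.5 177.3] rect [485.6 177.3] [20.6 20.3] 64 circ [486.1 177.4] 10.9 base [485.2 176.3]
spacer_ring ztop 17.0 mean [435.3 -99.1] rect [435.1 -99. ] [41.9 44. ] 87 circ [435.8 -99.3] 22.8 base [435.2 -99.1]
greenA ztop 47.0 mean [529.8  86.6] rect [528.8  86.1] [42.7 44.5] 31 circ [530.2  87. ] 23.5 base [529.1  86. ]
greenB ztop 46.9 mean [386.1 185.5] rect [386.4 186.8] [44.1 41.3] 45 circ [385.7 185.4] 23.8 base [385.4 183.8]
long (4124, 3) 5.7301589834750075 11.865398501949825 ((636.8760375976562, -226.36856079101562), (262.5773620605469, 127.39080810546875), 89.50958251953125)
short (2643, 3) 5.283311555792352 11.50434696508521 ((599.3154296875, 229.5350341796875), (190.03433227539062, 124.572998046875), 89.49394989013672)
```

```bash
python3 - <<'E'
from h import *
cam=campose("top");W=cloud(np.load("top1.npy"),*cam); im=cv2.imread("pics/top1.png")
hsv=cv2.cvtColor(im,cv2.COLOR_BGR2HSV)
m=cv2.inRange(hsv,(8,60,60),(25,200,255))
K,Rc,p=cam
def onplane(uv,z):
    uv=np.asarray(uv,float); d=np.stack([(uv[:,0]-K[0,2])/K[0,0],-(uv[:,1]-K[1,2])/K[1,1],-np.ones(len(uv))],-1)@Rc.T
    return (p+d*((z-p[2])/d[:,2])[:,None])
for n,(u,v),w in [("long",(366,158),(56,28)),("short",(176,175),(42,30))]:
    mm=np.zeros_like(m); mm[v-w[1]:v+w[1],u-w[0]:u+w[0]]=m[v-w[1]:v+w[1],u-w[0]:u+w[0]]
    cs=cv2.findContours(mm,0,1)[0]; c=max(cs,key=cv2.contourArea)[:,0]
    X=onplane(c,11)[:,:2].astype(np.float32); b=cv2.minAreaRect(X); print(n,b)
for n,(u,v),w in [("large_nut",(270,221),17),("small_nut",(354,226),13)]:
    P=W[v-w:v+w+1,u-w:u+w+1].reshape(-1,3); P=P[P[:,2]>8]
    T=P[P[:,2]>np.percentile(P[:,2],85)-8][:,:2]
    r=[]
    for a in range(0,60,3):
        s=0
        for k in range(3):
            t=np.radians(a+60*k); q=T@[np.cos(t),np.sin(t)]; s+=np.ptp(np.percentile(q,[1,99]))
        r.append((round(s/3,1),a))
    print(n,sorted(r)[:5],sorted(r)[-1])
E
python3 - <<'E'
import cv2,numpy as np
im=cv2.imread("pics/top1.png")
a=cv2.resize(im[200:245,245:295],None,fx=8,fy=8,interpolation=2);b=cv2.resize(im[203:248,330:380],None,fx=8,fy=8,interpolation=2)
cv2.imwrite("pics/nuts.png",np.hstack([a,b]))
E
```

```text
long ((635.1754760742188, -225.8011474609375), (228.6276092529297, 81.65010833740234), 83.52470397949219)
short ((597.9979248046875, 226.29261779785156), (155.9929962158203, 80.80073547363281), 82.43489074707031)
large_nut [(np.float64(44.4), 0), (np.float64(44.4), 3), (np.float64(44.4), 57), (np.float64(44.5), 54), (np.float64(44.8), 51)] (np.float64(46.4), 33)
small_nut [(np.float64(29.4), 24), (np.float64(29.4), 27), (np.float64(29.5), 21), (np.float64(29.5), 30), (np.float64(29.6), 33)] (np.float64(30.8), 57)
```

View pics/nuts.png

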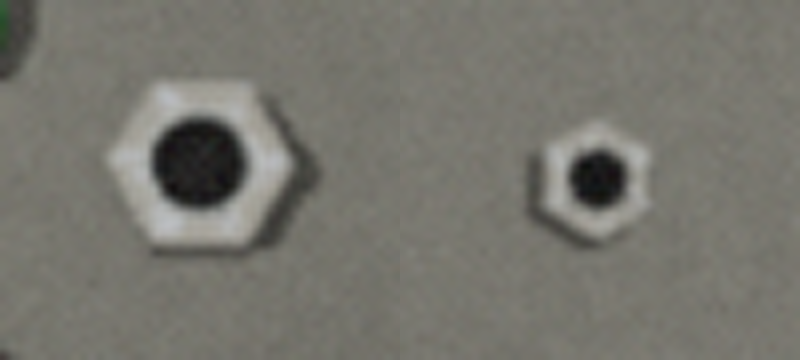

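The left nut in the crop (large) has flats facing image up/down. The right one (small) has flats facing left/right. This matches the fitted angles: large ≈0°, small ≈26/86/146°. Next, a planner that prints shifts.

```bash
cat > plan.py <<'E'
import sys
from h import *
def plan(x,y,z,th,label=""):
    s=readout.get_state(); Rt=rot(s["ee_rot"])
    T=np.radians(th); Y=np.array([np.cos(T),np.sin(T),0]); Z=np.array([0,0,-1.]); G=np.stack([np.cross(Y,Z),Y,Z],1)
    print(label,"shift cm",(Rt.T@(np.array([x,y,z])-s["ee_pos"])/10).round(2),"turn deg",np.degrees(R.from_matrix(Rt.T@G).as_rotvec()).round(1),"tcp",np.round(s["ee_pos"],1),"theta",round(float(np.degrees(np.arctan2(Rt[1,1],Rt[0,1]))),1),"t",s["t"])
if __name__=="__main__":
    for a in sys.argv[1:]: plan(*map(float,a.split(",")),a)
E
python3 plan.py 484,6,180,0
```

```text
484,6,180,0 shift cm [ 46.31 -45.89   5.14] turn deg [ -0.1  -0.1 -72.4] tcp [ 181.1 -571.4  230.5] theta -72.4 t 0.1
```

```bash
python3 -m pendant '[[[46.3,-45.9,5.1],[-0.1,-0.1,-72.4],7.5],[[46.3,-45.9,5.1],[-0.1,-0.1,-72.4],7.5],[[46.3,-45.9,5.1],[-0.1,-0.1,-72.4],7.5],[[46.3,-45.9,5.1],[-0.1,-0.1,-72.4],7.5],[[46.3,-45.9,5.1],[-0.1,-0.1,-72.4],7.5],[[46.3,-45.9,5.1],[-0.1,-0.1,-72.4],7.5],[[46.3,-45.9,5.1],[-0.1,-0.1,-72.4],7.5],[[46.3,-45.9,5.1],[-0.1,-0.1,-72.4],7.5],[[46.3,-45.9,5.1],[-0.1,-0.1,-72.4],7.5],[[46.3,-45.9,5.1],[-0.1,-0.1,-72.4],7.5],[[46.3,-45.9,5.1],[-0.1,-0.1,-72.4],7.5],[[46.3,-45.9,5.1],[-0.1,-0.1,-72.4],7.5]]'
python3 plan.py 484,6,180,0
```

```text
t: 1.3
ee_pos: [459.4, -40.1, 184.3]
ee_rot: [0.001, 0.707, 0.707, -0.001]
force: [1.6, -0.8, 0.3]
grip_width: 0.877
gripper_force: 0.0
484,6,180,0 shift cm [4.62 2.46 0.42] turn deg [ 0.   0.1 -0. ] tcp [459.4 -40.1 184.3] theta -0.0 t 1.3
```

```bash
python3 -m pendant '[[[4.6,2.5,0.4],[0,0,0],7.5],[[4.6,2.5,0.4],[0,0,0],7.5],[[4.6,2.5,0.4],[0,0,0],7.5],[[4.6,2.5,0.4],[0,0,0],7.5]]'
cat > wl.py <<'E'
import sys
from h import *
n,x,y,h,zt=sys.argv[1],*map(float,sys.argv[2:6])   # name, expected x,y, top height, min z of the top surface
s=readout.get_state(); cam=campose("wrist",s); im,d=grab_frame("wrist"); W=cloud(d,*cam)
cv2.imwrite(f"pics/w_{n}.png",im[:,:,::-1])
m=(np.hypot(W[...,0]-x,W[...,1]-y)<40)&(W[...,2]>zt)&(W[...,2]<h+6)
k,lab,st,_=cv2.connectedComponentsWithStats(m.astype(np.uint8)); i=1+np.argmax(st[1:,4]); T=W[lab==i]
c,sz,a=cv2.minAreaRect(T[:,:2].astype(np.float32)); cc,rr=cv2.minEnclosingCircle(T[:,:2].astype(np.float32))
print(len(T),"ztop",np.percentile(T[:,2],[50,90]).round(1),"mean",T[:,:2].mean(0).round(1),"rect",np.round(c,1),np.round(sz,1),round(a),"circ",np.round(cc,1),round(rr,1))
print("desk",np.nanmedian(W[...,2][(W[...,2]<5)&(W[...,2]>-8)]))
r=[]
for a in range(0,60,3):
    r.append((round(np.mean([np.ptp(np.percentile(T[:,:2]@[np.cos(t),np.sin(t)],[.5,99.5])) for t in np.radians([a,a+60,a+120])]),1),a))
print(sorted(r)[:4]); print("tcp",s["ee_pos"])
E
python3 wl.py large_nut 484 6 36 28
```

```text
t: 1.7
ee_pos: [483.1, 3.1, 180.2]
ee_rot: [0.001, 0.707, 0.707, -0.001]
force: [-1.1, -0.6, 0.8]
grip_width: 0.882
gripper_force: 0.0
2018 ztop [36.6 37.7] mean [480.1   7.9] rect [480.2   7.3] [52.3 46. ] 89 circ [480.3   7.3] 26.2
desk 0.21504041168776666
[(np.float64(45.5), 57), (np.float64(45.7), 0), (np.float64(45.8), 54), (np.float64(46.1), 3)]
tcp [483.13433393   3.08699626 180.15553224]
```

View pics/w_large_nut.png

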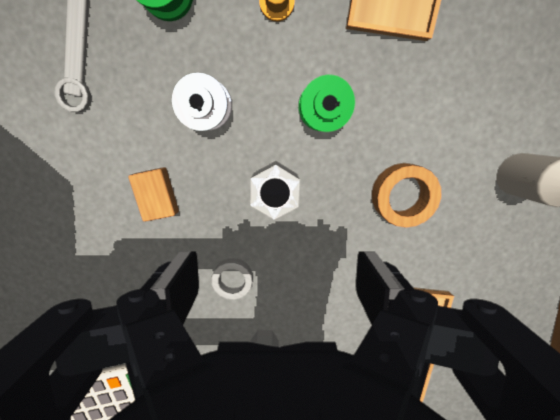

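The wrist view shows the large nut at (275,193) between the open fingers, flats facing them, with no neighbour in the fingers' way.

```bash
python3 plan.py 482,7,10,-1.5
```

```text
482,7,10,-1.5 shift cm [ 0.47 -0.11 17.03] turn deg [-0.   0.1  1.4] tcp [483.2   2.7 180.3] theta -0.1 t 1.75
```

```bash
python3 -m pendant '[[[0.5,-0.1,4],[0,0,1.4],7.5],[[0.5,-0.1,8],[0,0,1.4],7.5],[[0.5,-0.1,11],[0,0,1.4],7.5],[[0.5,-0.1,11],[0,0,1.4],7.5],[[0.5,-0.1,11],[0,0,1.4],7.5]]';python3 plan.py 482,7,10,-1.5
```

```text
t: 2.25
ee_pos: [482.5, 7.4, 70.7]
ee_rot: [0.0, 0.717, 0.698, -0.001]
force: [-0.0, -0.3, -0.3]
grip_width: 0.876
gripper_force: 0.0
482,7,10,-1.5 shift cm [-0.03 -0.05  6.07] turn deg [-0.1  0.1 -0. ] tcp [482.5   7.4  70.7] theta -1.5 t 2.25
```

Good tracking. Descend, close, lift.

```bash
python3 -m pendant '[[[0,0,3],[0,0,0],7.5],[[0,0,6.1],[0,0,0],7.5],[[0,0,6.1],[0,0,0],7.5],[[0,0,6.1],[0,0,0],3],[[0,0,6.1],[0,0,0],3],[[0,0,6.1],[0,0,0],3],[[0,0,6.1],[0,0,0],3],[[0,0,6.1],[0,0,0],3],[[0,0,6.1],[0,0,0],3],[[0,0,6.1],[0,0,0],3]]'; python3 -m pendant '[[[0,0,-2],[0,0,0],3],[[0,0,-6],[0,0,0],3],[[0,0,-8],[0,0,0],3],[[0,0,-8],[0,0,0],3],[[0,0,-8],[0,0,0],3]]';python3 plan.py 643.6,-152.3,60,-6.5
```

```text
t: 3.25
ee_pos: [483.8, 8.2, 11.5]
ee_rot: [0.002, 0.716, 0.698, -0.0]
force: [-1.2, -1.7, 6.1]
grip_width: 0.526
gripper_force: 61.4
t: 3.75
ee_pos: [483.4, 8.6, 90.2]
ee_rot: [0.002, 0.716, 0.698, 0.0]
force: [0.8, -0.4, -4.6]
grip_width: 0.529
gripper_force: 64.0
643.6,-152.3,60,-6.5 shift cm [-15.68  16.41   3.09] turn deg [0.1 0.1 5.1] tcp [483.4   8.6  90.2] theta -1.4 t 3.75
```

```bash
python3 -m pendant '[[[-15.7,16.4,2],[0,0,5.1],3],[[-15.7,16.4,2],[0,0,5.1],3],[[-15.7,16.4,2],[0,0,5.1],3],[[-15.7,16.4,2],[0,0,5.1],3],[[-15.7,16.4,2],[0,0,5.1],3],[[-15.7,16.4,2],[0,0,5.1],3],[[-15.7,16.4,2],[0,0,5.1],3],[[-15.7,16.4,2],[0,0,5.1],3],[[-15.7,16.4,3],[0,0,5.1],3],[[-15.7,16.4,3],[0,0,5.1],3]]'; python3 plan.py 643.6,-152.3,15.5,-6.5
python3 - <<'E'
from h import *
im,d=grab_frame("top");cv2.imwrite("pics/top2.png",im[90:240,270:470,::-1].repeat(3,0).repeat(3,1))
E
```

```text
t: 4.75
ee_pos: [641.2, -151.1, 58.2]
ee_rot: [-0.001, 0.746, 0.666, -0.001]
force: [0.5, 0.1, -3.5]
grip_width: 0.523
gripper_force: 63.7
643.6,-152.3,15.5,-6.5 shift cm [-0.08  0.26  4.27] turn deg [-0.2  0.1  0. ] tcp [ 641.2 -151.1   58.2] theta -6.5 t 4.75
```

View pics/top2.png

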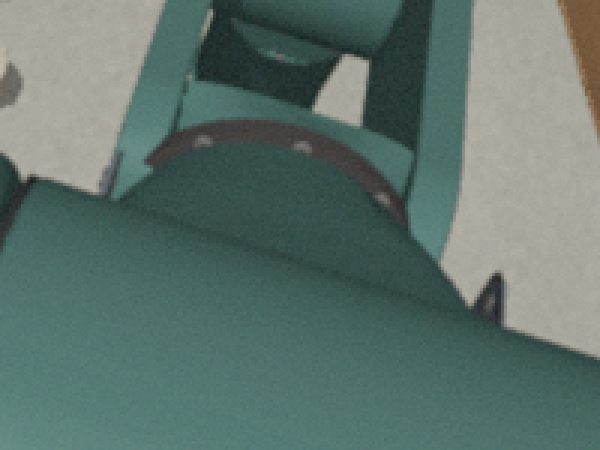

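The arm hides the tray from above, so I'll place by calibration: lower, open, retreat.

```bash
python3 -m pendant '[[[-0.1,0.2,2],[0,0,0],3],[[-0.1,0.2,3.6],[0,0,0],3],[[-0.1,0.2,4.2],[0,0,0],3],[[-0.1,0.2,4.3],[0,0,0],3],[[-0.1,0.2,4.3],[0,0,0],3]]'; python3 -m pendant '[[[0,0,0],[0,0,0],6.5],[[0,0,0],[0,0,0],6.5],[[0,0,0],[0,0,0],6.5],[[0,0,0],[0,0,0],6.5],[[0,0,-3],[0,0,0],6.5],[[0,0,-7],[0,0,0],6.5],[[0,0,-11],[0,0,0],6.5],[[0,0,-13],[0,0,0],6.5],[[0,0,-13],[0,0,0],6.5]]';python3 plan.py 417.5,87.8,145,-6.5
python3 wl.py placed_nut 643 -152 40 30
```

```text
t: 5.3
ee_pos: [644.8, -153.7, 16.6]
ee_rot: [0.001, 0.746, 0.666, -0.001]
force: [0.3, 0.0, -4.4]
grip_width: 0.523
gripper_force: 63.8
t: 6.2
ee_pos: [647.7, -154.4, 151.2]
ee_rot: [0.004, 0.746, 0.666, 0.001]
force: [0.4, -0.2, -0.1]
grip_width: 0.762
gripper_force: 0.0
417.5,87.8,145,-6.5 shift cm [ 21.46 -25.62   0.32] turn deg [ 0.5  0.2 -0. ] tcp [ 647.7 -154.4  151.2] theta -6.5 t 6.2
2523 ztop [40.6 41.6] mean [ 644.4 -153.5] rect [ 644.6 -154.6] [52.  46.2] 23 circ [ 644.3 -154.7] 26.3
desk 0.2795556256278928
[(np.float64(45.4), 54), (np.float64(45.8), 51), (np.float64(45.9), 57), (np.float64(46.2), 48)]
tcp [ 647.65725841 -154.42998832  151.17059247]
```

View pics/w_placed_nut.png

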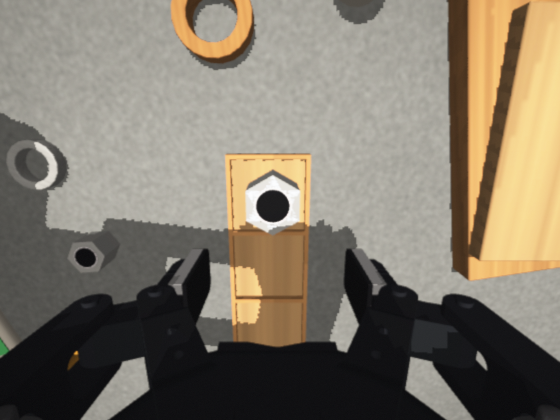

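The nut stands flat in the end cell (273,205), with its top at 40.6 mm against an expected 40. The tray's near corners are at (226,155) and (310,155), so I can check the tray estimate against them.

```bash
python3 - <<'E'
from h import *
K,Rc,p=campose("wrist")
for u,v in [(226,155),(310,155),(233,231),(304,231),(235,297),(303,297)]:
    d=Rc@np.array([(u-K[0,2])/K[0,0],-(v-K[1,2])/K[1,1],-1]); print((u,v),(p+d*(11-p[2])/d[2]).round(1))
E
python3 plan.py 417.5,87.8,150,-6.5
```

```text
(226, 155) [ 605.6 -109.7   11. ]
(310, 155) [ 680.9 -118.4   11. ]
(233, 231) [ 600.9 -182.1   11. ]
(304, 231) [ 668.9 -190.    11. ]
(235, 297) [ 592.1 -253.    11. ]
(303, 297) [ 661.3 -261.1   11. ]
417.5,87.8,150,-6.5 shift cm [ 21.42 -25.46  -0.3 ] turn deg [ 0.3  0.2 -0. ] tcp [ 646.2 -153.9  148.8] theta -6.5 t 6.25
```

```bash
python3 -m pendant '[[[21.4,-25.5,0],[0.2,0.1,0],7.5],[[21.4,-25.5,0],[0.2,0.1,0],7.5],[[21.4,-25.5,0],[0.2,0.1,0],7.5],[[21.4,-25.5,0],[0.2,0.1,0],7.5],[[21.4,-25.5,0],[0.2,0.1,0],7.5],[[21.4,-25.5,0],[0.2,0.1,0],7.5],[[21.4,-25.5,0],[0.2,0.1,0],7.5],[[21.4,-25.5,0],[0.2,0.1,0],7.5],[[21.4,-25.5,3],[0.2,0.1,0],7.5],[[21.4,-25.5,5],[0.2,0.1,0],7.5],[[21.4,-25.5,5],[0.2,0.1,0],7.5],[[21.4,-25.5,5],[0.2,0.1,0],7.5]]'; python3 plan.py 417.5,87.8,10,-6.5; python3 wl.py pulley 417.5 87.8 46 24
```

```text
t: 7.45
ee_pos: [415.6, 87.6, 95.6]
ee_rot: [-0.002, 0.746, 0.666, -0.002]
force: [-0.3, 0.4, 0.1]
grip_width: 0.878
gripper_force: 0.0
417.5,87.8,10,-6.5 shift cm [0.05 0.23 8.56] turn deg [-0.3  0.  -0. ] tcp [415.6  87.6  95.6] theta -6.5 t 7.45
3723 ztop [36.7 46.7] mean [414.2  90.9] rect [413.9  88.7] [47.5 48.1] 3 circ [413.8  88.6] 24.3
desk 0.2940311088994747
[(np.float64(46.2), 0), (np.float64(46.2), 3), (np.float64(46.2), 6), (np.float64(46.2), 9)]
tcp [415.56260809  87.55662988  95.61903753]
```

View pics/w_pulley.png

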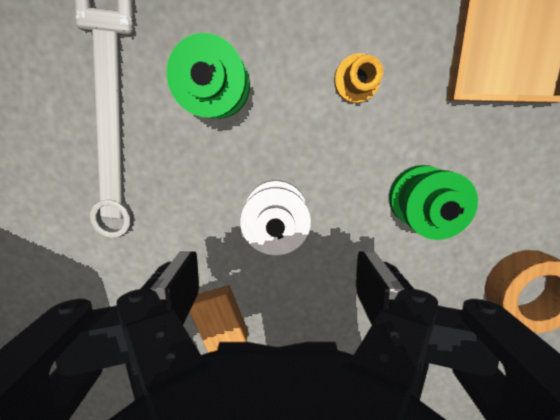

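The pulley sits at (275,218), centred between the fingers (pads at x≈190 and 365), and is bare aluminium.

```bash
python3 -m pendant '[[[0,0.1,4],[0,0,0],7.5],[[0,0.1,7.5],[0,0,0],7.5],[[0,0.1,8.5],[0,0,0],7.5],[[0,0.1,8.5],[0,0,0],7.5],[[0,0.1,8.5],[0,0,0],3.5],[[0,0.1,8.5],[0,0,0],3.5],[[0,0.1,8.5],[0,0,0],3.5],[[0,0.1,8.5],[0,0,0],3.5],[[0,0.1,8.5],[0,0,0],3.5],[[0,0.1,8.5],[0,0,0],3.5],[[0,0.1,8.5],[0,0,0],3.5]]'; python3 -m pendant '[[[0,0,-2],[0,0,0],3.5],[[0,0,-5],[0,0,0],3.5],[[0,0,-9],[0,0,0],3.5],[[0,0,-10],[0,0,0],3.5],[[0,0,-10],[0,0,0],3.5]]';python3 plan.py 633,-224,75,-6.5
```

```text
t: 8.6
ee_pos: [417.6, 87.9, 13.0]
ee_rot: [-0.0, 0.746, 0.666, -0.0]
force: [-1.9, -0.3, 8.8]
grip_width: 0.535
gripper_force: 59.8
t: 9.1
ee_pos: [418.9, 88.0, 113.5]
ee_rot: [0.001, 0.746, 0.666, 0.001]
force: [-0.1, 0.1, -1.7]
grip_width: 0.53
gripper_force: 61.7
633,-224,75,-6.5 shift cm [-28.57  24.8    3.92] turn deg [ 0.2 -0.  -0. ] tcp [418.9  88.  113.5] theta -6.5 t 9.1
```

```bash
python3 -m pendant '[[[-28.6,24.8,2],[0,0,0],3.5],[[-28.6,24.8,2],[0,0,0],3.5],[[-28.6,24.8,2],[0,0,0],3.5],[[-28.6,24.8,2],[0,0,0],3.5],[[-28.6,24.8,2],[0,0,0],3.5],[[-28.6,24.8,2],[0,0,0],3.5],[[-28.6,24.8,2],[0,0,0],3.5],[[-28.6,24.8,2],[0,0,0],3.5],[[-28.6,24.8,2],[0,0,0],3.5],[[-28.6,24.8,2],[0,0,0],3.5],[[-28.6,24.8,2],[0,0,0],3.5],[[-28.6,24.8,2],[0,0,0],3.5]]'; python3 plan.py 633,-224,75,-6.5
python3 - <<'E'
from h import *
im,d=grab_frame("wrist"); cv2.imwrite("pics/held.png",im[:,:,::-1]); im,d=grab_frame("side"); cv2.imwrite("pics/held_side.png",im[60:270,180:460,::-1].repeat(2,0).repeat(2,1))
E
```

```text
t: 10.3
ee_pos: [629.6, -222.9, 90.0]
ee_rot: [-0.002, 0.746, 0.666, -0.001]
force: [0.1, 0.4, -0.8]
grip_width: 0.534
gripper_force: 61.8
633,-224,75,-6.5 shift cm [-0.07  0.36  1.5 ] turn deg [-0.3 -0.   0. ] tcp [ 629.6 -222.9   90. ] theta -6.5 t 10.3
```

View pics/held.png

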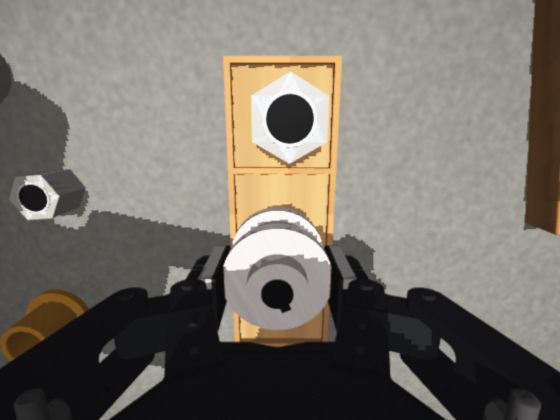

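View pics/held_side.png

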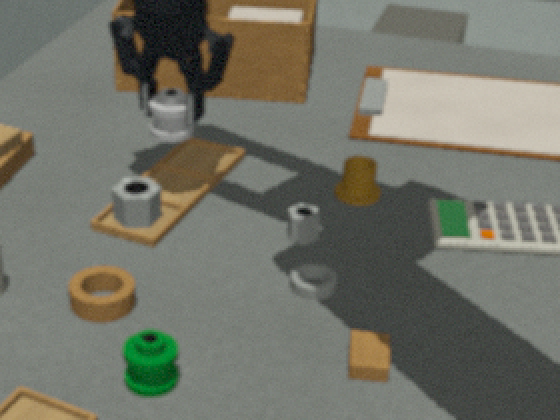

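The pulley is held in the fingers over the middle cell (277,285), and the nut is in its cell (290,118). Now I'll check its tilt by depth.

```bash
cat > tilt.py <<'E'
from h import *
s=readout.get_state(); cam=campose("wrist",s); im,d=grab_frame("wrist"); W=cloud(d,*cam); t=s["ee_pos"]
m=(np.hypot(W[...,0]-t[0],W[...,1]-t[1])<24)&(W[...,2]<t[2]+50)&(W[...,2]>t[2]-20)
P=W[m]; h,e=np.histogram(P[:,2]-t[2],bins=np.arange(-20,51,2)); print([(int(a),int(b)) for a,b in zip(e,h) if b>40])
g=np.random.default_rng(0); best=0
for _ in range(400):
    a=P[g.choice(len(P),3,False)]; n=np.cross(a[1]-a[0],a[2]-a[0]); n/=np.linalg.norm(n)+1e-9
    if abs(n[2])<.8: continue
    k=abs((P-a[0])@n)<1
    if k.sum()>best: best=k.sum(); Q=P[k]
c=Q.mean(0); n=np.linalg.svd(Q-c,full_matrices=False)[2][2]; n*=np.sign(n[2])
print("inl",best,len(P),"centre-tcp",(c-t).round(1),"normal",n.round(3),"tilt",np.degrees(np.arccos(n[2])).round(1), "t",s["t"],"tcp",t.round(1))
E
python3 tilt.py
```

```text
[(-6, 762), (-4, 93), (20, 139), (22, 4736), (24, 492), (26, 161), (28, 180), (30, 248), (32, 2697), (34, 402), (36, 80), (38, 139), (40, 100)]
inl 4737 10388 centre-tcp [ 0.7  3.8 23.2] normal [0.007 0.    1.   ] tilt 0.4 t 10.4 tcp [ 630.2 -223.3   90.6]
```

Level, with its bottom 13 mm below the TCP, so it goes down to z≈17.

```bash
python3 plan.py 632,-223,17,-6.5; python3 -m pendant '[[[0,0.2,3],[0,0,0],3.5],[[0,0.2,6],[0,0,0],3.5],[[0,0.2,7],[0,0,0],3.5],[[0,0.2,7.3],[0,0,0],3.5],[[0,0.2,7.4],[0,0,0],3.5],[[0,0.2,7.4],[0,0,0],3.5]]';  python3 plan.py 632,-223,17,-6.5
```

```text
632,-223,17,-6.5 shift cm [0.07 0.17 7.38] turn deg [-0.2  0.   0. ] tcp [ 630.4 -223.5   90.8] theta -6.5 t 10.45
t: 11.05
ee_pos: [633.1, -224.8, 17.4]
ee_rot: [-0.0, 0.746, 0.666, -0.001]
force: [-0.1, 0.4, -1.8]
grip_width: 0.535
gripper_force: 61.8
632,-223,17,-6.5 shift cm [ 0.17 -0.13  0.04] turn deg [-0.1  0.  -0. ] tcp [ 633.1 -224.8   17.4] theta -6.5 t 11.05
```

```bash
python3 -m pendant '[[[0,0,0.1],[0,0,0],6.8],[[0,0,0.1],[0,0,0],6.8],[[0,0,0.1],[0,0,0],6.8],[[0,0,0.1],[0,0,0],6.8],[[0,0,-3],[0,0,0],6.8],[[0,0,-7],[0,0,0],6.8],[[0,0,-11],[0,0,0],6.8],[[0,0,-13],[0,0,0],6.8],[[0,0,-13],[0,0,0],6.8],[[0,0,-13],[0,0,0],6.8]]';python3 plan.py 436.8,-294.6,100,-6.5;
python3 wl.py placed_pulley 632 -223 50 34
```

```text
t: 12.05
ee_pos: [632.8, -224.7, 146.6]
ee_rot: [-0.001, 0.746, 0.666, -0.001]
force: [0.3, 0.2, -0.8]
grip_width: 0.794
gripper_force: 0.0
436.8,-294.6,100,-6.5 shift cm [ -9.17 -18.67   4.71] turn deg [-0.1  0.  -0. ] tcp [ 632.8 -224.7  146.6] theta -6.5 t 12.05
2523 ztop [40.6 50.7] mean [ 633.1 -222.8] rect [ 633.  -224.4] [47.5 47.6] 36 circ [ 632.8 -224.7] 24.3
desk 0.29079578297256603
[(np.float64(46.1), 18), (np.float64(46.1), 21), (np.float64(46.1), 33), (np.float64(46.1), 48)]
tcp [ 632.83556647 -224.68179249  146.5837045 ]
```

Flange top at 40.6 and hub at 50.7, so it is seated. Next, the large bushing.

```bash
python3 -m pendant '[[[-9.2,-18.7,0],[0,0,0],7.5],[[-9.2,-18.7,0],[0,0,0],7.5],[[-9.2,-18.7,0],[0,0,0],7.5],[[-9.2,-18.7,0],[0,0,0],7.5],[[-9.2,-18.7,0],[0,0,0],7.5],[[-9.2,-18.7,0],[0,0,0],7.5],[[-9.2,-18.7,3],[0,0,0],7.5],[[-9.2,-18.7,4.7],[0,0,0],7.5],[[-9.2,-18.7,4.7],[0,0,0],7.5],[[-9.2,-18.7,4.7],[0,0,0],7.5],[[-9.2,-18.7,4.7],[0,0,0],7.5]]'; python3 plan.py 436.8,-294.6,12,-6.5; python3 wl.py bushing 436.8 -294.6 40 34
```

```text
t: 13.2
ee_pos: [437.8, -295.1, 100.7]
ee_rot: [-0.0, 0.746, 0.666, -0.001]
force: [0.7, -0.3, -1.0]
grip_width: 0.882
gripper_force: 0.0
436.8,-294.6,12,-6.5 shift cm [ 0.04 -0.09  8.87] turn deg [-0.1  0.1  0. ] tcp [ 437.8 -295.1  100.7] theta -6.5 t 13.2
1144 ztop [39.9 40.8] mean [ 432.8 -294.3] rect [ 432.6 -294.8] [37.3 37. ] 75 circ [ 432.8 -294.8] 18.9
desk 0.31306411603159745
[(np.float64(36.3), 18), (np.float64(36.3), 21), (np.float64(36.3), 24), (np.float64(36.3), 27)]
tcp [ 437.84885696 -295.07454864  100.73749714]
```

View pics/w_bushing.png

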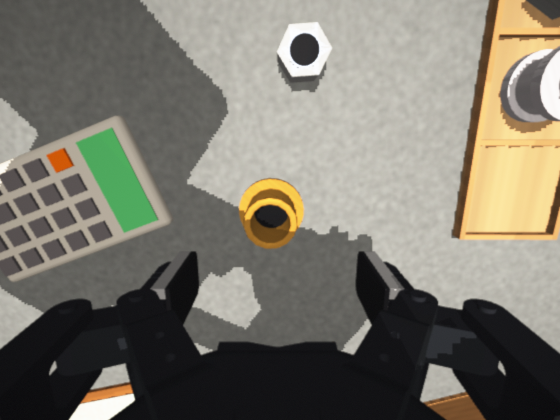

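The bushing is at (271,215) between the fingers. The calculator's corner at (170,215) is about 75 mm away, so it clears.

```bash
python3 -m pendant '[[[0,-0.3,4],[0,0,0],7],[[0,-0.3,7.5],[0,0,0],7],[[0,-0.3,8.7],[0,0,0],7],[[0,-0.3,8.8],[0,0,0],7],[[0,-0.3,8.8],[0,0,0],3],[[0,-0.3,8.8],[0,0,0],3],[[0,-0.3,8.8],[0,0,0],3],[[0,-0.3,8.8],[0,0,0],3],[[0,-0.3,8.8],[0,0,0],3],[[0,-0.3,8.8],[0,0,0],3],[[0,-0.3,8.8],[0,0,0],3]]'; python3 -m pendant '[[[0,0,-2],[0,0,0],3],[[0,0,-5],[0,0,0],3],[[0,0,-8],[0,0,0],3],[[0,0,-8],[0,0,0],3],[[0,0,-8],[0,0,0],3]]';python3 tilt.py; python3 plan.py 624,-297.5,92,-6.5
```

```text
t: 14.35
ee_pos: [434.4, -295.5, 14.1]
ee_rot: [0.001, 0.746, 0.666, -0.001]
force: [-0.8, 0.1, 5.8]
grip_width: 0.417
gripper_force: 60.0
t: 14.85
ee_pos: [434.2, -295.1, 93.5]
ee_rot: [0.001, 0.746, 0.666, -0.001]
force: [-1.0, -0.2, -1.7]
grip_width: 0.417
gripper_force: 60.5
[(-10, 541), (-8, 1437), (-6, 188), (-4, 174), (-2, 177), (0, 204), (2, 212), (4, 222), (6, 256), (8, 254), (10, 295), (12, 285), (14, 297), (16, 313), (18, 346), (20, 354), (22, 371), (24, 1580), (26, 1210), (28, 121), (30, 109), (32, 133), (34, 131), (36, 185), (38, 591), (40, 79), (42, 65)]
inl 2086 10236 centre-tcp [ 0.9  2.  26. ] normal [0.011 0.008 1.   ] tilt 0.8 t 14.85 tcp [ 434.2 -295.1   93.5]
624,-297.5,92,-6.5 shift cm [ 1.860e+00  1.897e+01 -1.000e-02] turn deg [-0.1  0.  -0. ] tcp [ 433.4 -294.4   92.4] theta -6.5 t 14.9
```

```bash
python3 -m pendant '[[[1.9,19,0],[0,0,0],3],[[1.9,19,0],[0,0,0],3],[[1.9,19,0],[0,0,0],3],[[1.9,19,0],[0,0,0],3],[[1.9,19,0],[0,0,0],3],[[1.9,19,0],[0,0,0],3],[[1.9,19,2],[0,0,0],3],[[1.9,19,4],[0,0,0],3],[[1.9,19,5],[0,0,0],3],[[1.9,19,5],[0,0,0],3]]'; python3 plan.py 625,-298,18,-6.5
```

```text
t: 15.9
ee_pos: [621.3, -296.2, 39.2]
ee_rot: [-0.004, 0.746, 0.665, -0.002]
force: [-0.7, -0.3, -1.5]
grip_width: 0.415
gripper_force: 60.7
625,-298,18,-6.5 shift cm [-0.14  0.4   2.12] turn deg [-0.5 -0.1 -0.1] tcp [ 621.3 -296.2   39.2] theta -6.6 t 15.9
```

```bash
python3 -m pendant '[[[0,0.1,1],[0,0,0],3],[[0,0.1,1.8],[0,0,0],3],[[0,0.1,2.2],[0,0,0],3],[[0,0.1,2.2],[0,0,0],3]]'; python3 plan.py 625,-298,18,-6.5
```

```text
t: 16.3
ee_pos: [624.8, -297.1, 19.0]
ee_rot: [-0.001, 0.746, 0.666, -0.001]
force: [-0.9, -0.0, -1.1]
grip_width: 0.417
gripper_force: 60.7
625,-298,18,-6.5 shift cm [-0.09  0.03  0.1 ] turn deg [-0.2 -0.  -0. ] tcp [ 624.8 -297.1   19. ] theta -6.5 t 16.3
```

```bash
python3 -m pendant '[[[0,0,0.1],[0,0,0],6],[[0,0,0.1],[0,0,0],6],[[0,0,0.1],[0,0,0],6],[[0,0,0.1],[0,0,0],6],[[0,0,-3],[0,0,0],6],[[0,0,-7],[0,0,0],6],[[0,0,-11],[0,0,0],6],[[0,0,-13],[0,0,0],6],[[0,0,-13],[0,0,0],6],[[0,0,-13],[0,0,0],6]]';python3 plan.py 471,-186.3,110,26
python3 wl.py placed_bushing 625 -297 44 34; python3 wl.py nut2 643 -152 40 34
```

```text
t: 17.3
ee_pos: [625.6, -297.3, 149.7]
ee_rot: [-0.001, 0.746, 0.666, -0.001]
force: [0.5, -0.2, -0.4]
grip_width: 0.701
gripper_force: 0.0
471,-186.3,110,26 shift cm [  9.27 -16.61   4.01] turn deg [ -0.1  -0.  -32.5] tcp [ 625.6 -297.3  149.7] theta -6.5 t 17.3
865 ztop [43.8 44.9] mean [ 624.8 -296.6] rect [ 624.6 -296.9] [37.2 37. ] 26 circ [ 624.7 -297. ] 18.9
desk 0.2659213905091917
[(np.float64(36.2), 39), (np.float64(36.3), 30), (np.float64(36.3), 36), (np.float64(36.3), 42)]
tcp [ 625.60144499 -297.28823964  149.74043745]
2929 ztop [40.7 41.9] mean [ 643.8 -161. ] rect [ 643.6 -163.6] [35.7 46.1] 84 circ [ 644.3 -157.2] 25.4
desk 0.28674258361382954
[(np.float64(41.8), 54), (np.float64(41.9), 51), (np.float64(42.1), 57), (np.float64(42.2), 48)]
tcp [ 624.86377962 -296.88727436  148.53912331]
```

View pics/w_placed_bushing.png

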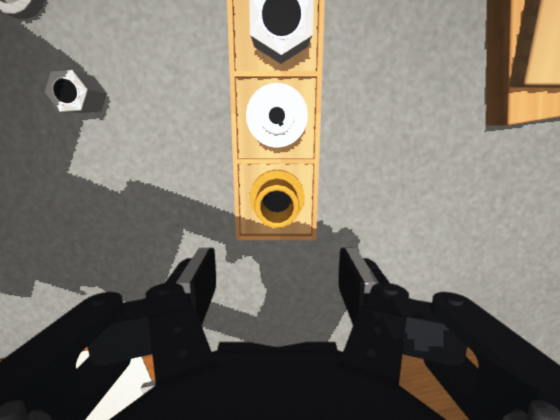

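All three parts are in the long tray: nut (281,15), pulley (277,115), bushing (277,198), each flat in its own cell. Next, the small nut.

```bash
python3 -m pendant '[[[9.3,-16.6,1],[0,0,-32.5],7],[[9.3,-16.6,1],[0,0,-32.5],7],[[9.3,-16.6,1],[0,0,-32.5],7],[[9.3,-16.6,1],[0,0,-32.5],7],[[9.3,-16.6,1],[0,0,-32.5],7],[[9.3,-16.6,1],[0,0,-32.5],7],[[9.3,-16.6,4],[0,0,-32.5],7],[[9.3,-16.6,4],[0,0,-32.5],7],[[9.3,-16.6,4],[0,0,-32.5],7],[[9.3,-16.6,4],[0,0,-32.5],7]]'; python3 wl.py small_nut 471 -186.3 30 24;  python3 plan.py 470.5,-186.3,8,26
```

```text
t: 18.4
ee_pos: [472.2, -186.8, 110.5]
ee_rot: [-0.001, 0.53, 0.848, -0.001]
force: [0.0, -0.3, -0.3]
grip_width: 0.822
gripper_force: 0.0
1385 ztop [30.6 31.6] mean [ 466.5 -185.4] rect [ 466.7 -186.3] [29.6 34.3] 27 circ [ 466.8 -186.2] 17.1
desk 0.23639332815653802
[(np.float64(29.7), 27), (np.float64(29.9), 24), (np.float64(29.9), 30), (np.float64(30.2), 21)]
tcp [ 472.19803485 -186.80521766  110.52992145]
470.5,-186.3,8,26 shift cm [ 0.11 -0.11 10.27] turn deg [-0.1 -0.  -0. ] tcp [ 472.2 -186.8  110.7] theta 26.0 t 18.45
```

```bash
python3 -m pendant '[[[0.1,-0.2,4],[0,0,-1],7],[[0.1,-0.2,8],[0,0,-1],7],[[0.1,-0.2,10],[0,0,-1],7],[[0.1,-0.2,10.2],[0,0,-1],7],[[0.1,-0.2,10.2],[0,0,-1],2],[[0.1,-0.2,10.2],[0,0,-1],2],[[0.1,-0.2,10.2],[0,0,-1],2],[[0.1,-0.2,10.2],[0,0,-1],2],[[0.1,-0.2,10.2],[0,0,-1],2],[[0.1,-0.2,10.2],[0,0,-1],2],[[0.1,-0.2,10.2],[0,0,-1],2]]'; python3 -m pendant '[[[0,0,-2],[0,0,0],2],[[0,0,-5],[0,0,0],2],[[0,0,-9],[0,0,0],2],[[0,0,-9],[0,0,0],2],[[0,0,-9],[0,0,0],2]]';python3 tilt.py; python3 plan.py 592,190,97,-7.6
```

```text
t: 19.55
ee_pos: [470.0, -186.8, 9.8]
ee_rot: [0.001, 0.523, 0.853, -0.001]
force: [-1.5, 0.0, 5.9]
grip_width: 0.335
gripper_force: 59.6
t: 20.05
ee_pos: [470.0, -186.6, 99.7]
ee_rot: [0.001, 0.523, 0.853, -0.001]
force: [-0.6, 0.3, -1.0]
grip_width: 0.336
gripper_force: 59.6
[(-10, 46), (-8, 66), (-6, 73), (-4, 70), (-2, 76), (0, 77), (2, 75), (4, 102), (6, 134), (8, 135), (10, 145), (12, 146), (14, 145), (16, 173), (18, 651), (20, 3005), (22, 330), (24, 122), (26, 140), (28, 140), (30, 120), (32, 160), (34, 148), (36, 390), (38, 371), (40, 102), (42, 117), (44, 147), (46, 126), (48, 97)]
inl 2819 7634 centre-tcp [-1.6  2.1 20.7] normal [0.02  0.013 1.   ] tilt 1.4 t 20.05 tcp [ 470.  -186.6   99.7]
592,190,97,-7.6 shift cm [27.93 28.03  0.1 ] turn deg [-0.1  0.  34.6] tcp [ 468.9 -186.1   98.5] theta 27.0 t 20.1
```

```bash
python3 -m pendant '[[[27.9,28,0],[0,0,34.6],2],[[27.9,28,0],[0,0,34.6],2],[[27.9,28,0],[0,0,34.6],2],[[27.9,28,0],[0,0,34.6],2],[[27.9,28,0],[0,0,34.6],2],[[27.9,28,0],[0,0,34.6],2],[[27.9,28,0],[0,0,34.6],2],[[27.9,28,0],[0,0,34.6],2],[[27.9,28,0],[0,0,34.6],2],[[27.9,28,0],[0,0,34.6],2],[[27.9,28,0],[0,0,34.6],2],[[27.9,28,0],[0,0,34.6],2]]'; python3 plan.py 592,190,14,-7.6; python3 -c "
from h import *
im,d=grab_frame('wrist');cv2.imwrite('pics/short.png',im[:,:,::-1])"
```

```text
t: 21.3
ee_pos: [590.6, 187.9, 96.8]
ee_rot: [-0.001, 0.753, 0.658, -0.002]
force: [-0.3, -0.8, -1.5]
grip_width: 0.337
gripper_force: 59.7
592,190,14,-7.6 shift cm [0.24 0.15 8.28] turn deg [-0.3  0.1 -0.1] tcp [590.6 187.9  96.8] theta -7.7 t 21.3
```

View pics/short.png

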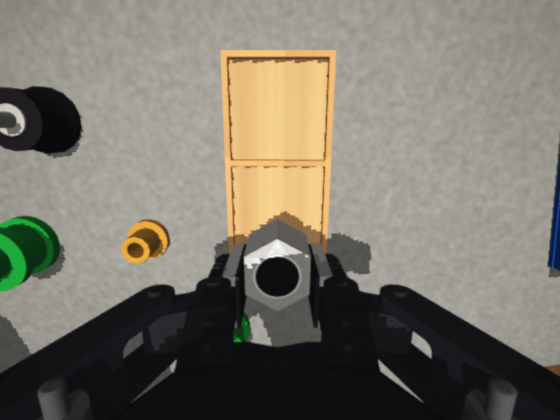

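The small nut is held over the short tray's near cell. The tray's far corners are at (221,51) and (335,51), and its divider runs from (229,161) to (329,161).

```bash
python3 - <<'E'
from h import *
K,Rc,p=campose("wrist")
P={}
for u,v in [(221,51),(335,51),(229,161),(329,161)]:
    d=Rc@np.array([(u-K[0,2])/K[0,0],-(v-K[1,2])/K[1,1],-1]); P[u]=(p+d*(11-p[2])/d[2])[:2]
e=(P[221]+P[335])/2; m=(P[229]+P[329])/2; u=(e-m)/np.linalg.norm(e-m); print(e,m,np.linalg.norm(e-m),np.linalg.norm(P[221]-P[335]),"cells",m+37*u,m-37*u)
E
python3 -m pendant '[[[0.2,0,3],[0,0,0],2],[[0.2,0,6],[0,0,0],2],[[0.2,0,7.8],[0,0,0],2],[[0.2,0,8.2],[0,0,0],2],[[0.2,0,8.2],[0,0,0],2]]'; python3 plan.py 592,190,14,-7.6
```

```text
[606.61373156 300.59292745] [597.39489341 227.07917079] 74.0895363324212 77.24221541246612 cells [601.99874205 263.79162886] [592.79104476 190.36671272]
t: 21.85
ee_pos: [591.0, 190.1, 15.4]
ee_rot: [-0.001, 0.753, 0.658, -0.002]
force: [0.1, 0.5, -0.5]
grip_width: 0.335
gripper_force: 59.7
592,190,14,-7.6 shift cm [-0.    0.1   0.14] turn deg [-0.3  0.1 -0.1] tcp [591.  190.1  15.4] theta -7.7 t 21.85
```

```bash
python3 -m pendant '[[[0,0,0.1],[0,0,0],4.6],[[0,0,0.1],[0,0,0],4.6],[[0,0,0.1],[0,0,0],4.6],[[0,0,0.1],[0,0,0],4.6],[[0,0,-3],[0,0,0],4.6],[[0,0,-7],[0,0,0],4.6],[[0,0,-11],[0,0,0],5.5],[[0,0,-13],[0,0,0],7.2],[[0,0,-13],[0,0,0],7.2],[[0,0,-13],[0,0,0],7.2]]';python3 plan.py 432.8,278,110,-7.6
python3 wl.py placed_snut 592 190 34 24
```

```text
t: 22.85
ee_pos: [592.3, 191.6, 146.0]
ee_rot: [-0.001, 0.753, 0.659, -0.001]
force: [0.0, 0.1, 0.0]
grip_width: 0.847
gripper_force: 0.0
432.8,278,110,-7.6 shift cm [  6.45 -16.94   3.63] turn deg [-0.1  0.  -0. ] tcp [592.3 191.6 146. ] theta -7.6 t 22.85
1108 ztop [34.5 35.7] mean [591.7 193.4] rect [591.8 192.4] [34.3 30.3] 22 circ [591.7 192.3] 17.3
desk 0.28838915490501904
[(np.float64(29.8), 51), (np.float64(29.9), 54), (np.float64(30.1), 48), (np.float64(30.3), 45)]
tcp [592.27487142 191.63015288 145.98355523]
```

The small nut's top is at 34.5, so it is flat. Next, the foot.

```bash
python3 -m pendant '[[[6.5,-16.9,0],[0,0,0],7.2],[[6.5,-16.9,0],[0,0,0],7.2],[[6.5,-16.9,0],[0,0,0],7.2],[[6.5,-16.9,0],[0,0,0],7.2],[[6.5,-16.9,0],[0,0,0],7.2],[[6.5,-16.9,0],[0,0,0],7.2],[[6.5,-16.9,3.6],[0,0,0],7.2],[[6.5,-16.9,3.6],[0,0,0],7.2],[[6.5,-16.9,3.6],[0,0,0],7.2],[[6.5,-16.9,3.6],[0,0,0],7.2]]'; python3 wl.py foot 432.8 278 34 29;  python3 plan.py 431.8,278,12,-7.6
```

```text
t: 23.9
ee_pos: [434.4, 278.3, 110.7]
ee_rot: [-0.001, 0.753, 0.658, -0.001]
force: [1.1, -0.1, 0.8]
grip_width: 0.845
gripper_force: 0.0
1940 ztop [34.4 36.1] mean [429.7 280.9] rect [429.2 279.3] [39.9 38.8] 84 circ [429.5 279.4] 20.2
desk 0.28350971362043254
[(np.float64(38.3), 0), (np.float64(38.3), 3), (np.float64(38.3), 6), (np.float64(38.3), 9)]
tcp [434.42192633 278.26370393 110.7442978 ]
431.8,278,12,-7.6 shift cm [-0.08 -0.24  9.9 ] turn deg [-0.1 -0.  -0.1] tcp [434.5 278.4 111. ] theta -7.7 t 23.95
```

```bash
python3 -m pendant '[[[0,-0.2,4],[0,0,0],7],[[0,-0.2,8],[0,0,0],7],[[0,-0.2,9.7],[0,0,0],7],[[0,-0.2,9.9],[0,0,0],7],[[0,-0.2,9.9],[0,0,0],3],[[0,-0.2,9.9],[0,0,0],3],[[0,-0.2,9.9],[0,0,0],3],[[0,-0.2,9.9],[0,0,0],3],[[0,-0.2,9.9],[0,0,0],3],[[0,-0.2,9.9],[0,0,0],3],[[0,-0.2,9.9],[0,0,0],3]]'; python3 -m pendant '[[[0,0,-2],[0,0,0],3],[[0,0,-5],[0,0,0],3],[[0,0,-9],[0,0,0],3],[[0,0,-9],[0,0,0],3],[[0,0,-9],[0,0,0],3]]';python3 tilt.py; python3 plan.py 602.5,263.5,102,-7.6
```

```text
t: 25.05
ee_pos: [432.4, 279.3, 13.0]
ee_rot: [-0.0, 0.753, 0.659, 0.001]
force: [-0.1, -0.1, 6.4]
grip_width: 0.452
gripper_force: 60.1
t: 25.55
ee_pos: [432.4, 279.2, 102.9]
ee_rot: [-0.0, 0.753, 0.659, 0.001]
force: [0.1, 0.6, -2.0]
grip_width: 0.445
gripper_force: 60.3
[(-12, 67), (-10, 75), (-8, 204), (-6, 345), (-4, 332), (-2, 244), (0, 85), (2, 88), (4, 117), (6, 125), (8, 122), (10, 123), (12, 141), (14, 153), (16, 149), (18, 240), (20, 3528), (22, 1243), (24, 224), (26, 156), (28, 163), (30, 163), (32, 182), (34, 180), (36, 206), (38, 667), (40, 154), (42, 557), (44, 52)]
inl 3610 10146 centre-tcp [ 0.3  2.6 21.2] normal [ 0.    -0.005  1.   ] tilt 0.3 t 25.55 tcp [432.4 279.2 102.9]
602.5,263.5,102,-7.6 shift cm [ 0.76 17.17 -0.07] turn deg [-0.1 -0.  -0. ] tcp [431.3 278.7 101.6] theta -7.6 t 25.6
```

Level, with its bottom 13 mm below the TCP, so I place at z≈17.

```bash
python3 -m pendant '[[[0.8,17.2,0],[0,0,0],3],[[0.8,17.2,0],[0,0,0],3],[[0.8,17.2,0],[0,0,0],3],[[0.8,17.2,0],[0,0,0],3],[[0.8,17.2,0],[0,0,0],3],[[0.8,17.2,2],[0,0,0],3],[[0.8,17.2,4],[0,0,0],3],[[0.8,17.2,5],[0,0,0],3],[[0.8,17.2,5],[0,0,0],3],[[0.8,17.2,5],[0,0,0],3]]'; python3 plan.py 602.5,263.5,17,-7.6
```

```text
t: 26.6
ee_pos: [602.0, 263.9, 50.4]
ee_rot: [-0.001, 0.752, 0.659, -0.002]
force: [0.8, 0.6, -0.5]
grip_width: 0.445
gripper_force: 60.5
602.5,263.5,17,-7.6 shift cm [-0.03  0.07  3.34] turn deg [-0.2  0.  -0. ] tcp [602.  263.9  50.4] theta -7.6 t 26.6
```

```bash
python3 -m pendant '[[[0,0,1.5],[0,0,0],3],[[0,0,2.7],[0,0,0],3],[[0,0,3.3],[0,0,0],3],[[0,0,3.4],[0,0,0],3],[[0,0,3.4],[0,0,0],3]]'; python3 -m pendant '[[[0,0,0],[0,0,0],6],[[0,0,0],[0,0,0],6],[[0,0,0],[0,0,0],6],[[0,0,0],[0,0,0],6],[[0,0,-3],[0,0,0],6],[[0,0,-7],[0,0,0],6],[[0,0,-11],[0,0,0],6],[[0,0,-15],[0,0,0],6],[[0,0,-16],[0,0,0],6],[[0,0,-16],[0,0,0],6]]';python3 plan.py 430,0,250,-7.6
python3 wl.py placed_foot 602.5 263.5 38 33
```

```text
t: 27.1
ee_pos: [601.7, 263.5, 17.1]
ee_rot: [-0.001, 0.753, 0.659, -0.002]
force: [-4.1, -0.1, 7.6]
grip_width: 0.447
gripper_force: 61.2
t: 28.1
ee_pos: [604.5, 264.3, 179.0]
ee_rot: [-0.0, 0.753, 0.659, 0.001]
force: [-0.4, 0.2, -0.2]
grip_width: 0.704
gripper_force: 0.0
430,0,250,-7.6 shift cm [-28.5  -13.78  -7.17] turn deg [ 0.1 -0.1 -0. ] tcp [604.5 264.3 179. ] theta -7.6 t 28.1
1223 ztop [38.4 40.1] mean [601.6 264.5] rect [601.4 263.7] [39.4 39. ] 84 circ [601.6 263.3] 20.1
desk 0.32099824860134163
[(np.float64(38.2), 27), (np.float64(38.2), 30), (np.float64(38.2), 33), (np.float64(38.2), 48)]
tcp [604.53479095 264.28979385 178.96081894]
```

```bash
python3 -m pendant '[[[-28.5,-13.8,-7],[0,0,0],6],[[-28.5,-13.8,-7],[0,0,0],6],[[-28.5,-13.8,-7],[0,0,0],6],[[-28.5,-13.8,-7],[0,0,0],6],[[-28.5,-13.8,-7],[0,0,0],6],[[-28.5,-13.8,-7],[0,0,0],6],[[-28.5,-13.8,-7],[0,0,0],6],[[-28.5,-13.8,-7],[0,0,0],6],[[-28.5,-13.8,-7],[0,0,0],6],[[-28.5,-13.8,-7],[0,0,0],6],[[-28.5,-13.8,-7],[0,0,0],6]]'; python3 -c "
from h import *
im,d=grab_frame('top');cv2.imwrite('pics/end.png',im[:,:,::-1]); s,_=grab_frame('side');cv2.imwrite('pics/ends.png',s[:,:,::-1])"
```

```text
t: 29.25
ee_pos: [428.9, 0.5, 246.4]
ee_rot: [-0.002, 0.752, 0.659, -0.001]
force: [-0.7, 1.0, 1.1]
grip_width: 0.701
gripper_force: 0.0
```

View pics/end.png

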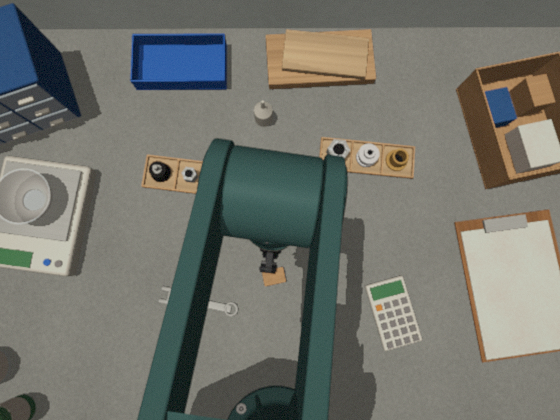

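View pics/ends.png

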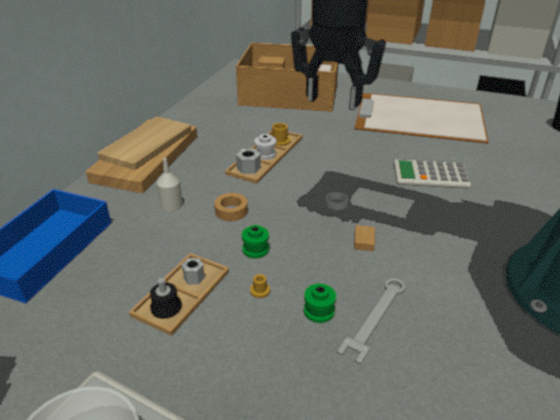

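The pictures show nut, pulley and bushing in the long tray (top view 339/368/398, 155) and foot and small nut in the short tray (159 and 190, 173). The small bushing (side view 260,285) and the ring (337,200) lie untouched.

```bash
python3 -c "
from bench import r
print(r.hand_in())"
```

```text
the job is handed in; nothing more can be done
None
```

Both kits are made up and handed in at about 29 s of the 109 s allowed: all five parts stand upright and flat in their own cells, and the small bushing and spacer ring were left where they lay.

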